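# Slide the gauge plate over the chest's edge and put it in the job tray

### The job

On the low lens chest lies an oblong steel gauge plate, too thin to pick up safely where it lies: slide it over the chest's front edge, the one facing the robot, until its front end sticks out far enough to take hold of (a good quarter of its length, but still lying flat on the chest). Then grip it there, lift it clear and lay it flat in the grey job tray on the bench, without letting it fall to the bench. Leave the round plate on the chest where it lies.

Things in the scene. Friction and masses are not known exactly. Their poses are not given: they have to be found in the camera images.
- gauge_center (a point): Centre of the loose gauge plate: bare steel, 140 long (x) x 40 wide (y) x 4 thick, about 150 g. Its plain -x end points roughly to the chest's front; a 36 x 24 window is centred at x = +42; solid from x = -70 to +24. Slippery: slides if pressed (5 to 15 N) by shut fingertips and dragged; tips off if its centre passes the edge. Overhanging, grip it from above across its width.
- chest: Fixed low chest of lens drawers, cream with olive drawer fronts, 240 deep (x) x 300 wide (y) x 70 high, plain flat top. Origin at the centre of its underside on the bench; its front face and edge are at x = -120, facing the robot, with clear space before it. The drawers do not open.
- tray: Fixed open grey job tray on the bench, left or right of the chest: outside 200 (x) x 140 (y) x 20 high, walls and floor 4 thick. Origin at the centre of its underside. The plate's length goes along the tray's x, either way round.
- disc_center (a point): Centre of the round steel plate (58 across, 4 thick, 10 hole), a bystander lying on the chest beside the gauge plate; not to be moved.

How it is judged (in metres and radians):
On the way, in this order (a step that is already met when the one before it is completed fails the run):
1. the gauge plate lies flat on the chest with its end at least about 25 mm over the front edge (x of gauge_center in the frame of chest between -0.122 and -0.075 m and height (world z) of gauge_center between 0.067 and 0.077 m and angle between gauge_center's own z axis and vertical below 0.08 rad and contact force between gauge and chest above 0.05 N), for 0.2 s.
2. the gauge plate is held by the fingers clear of the chest (contact force between the fingers and gauge above 0.5 N and contact force between gauge and chest below 0.01 N and height (world z) of gauge_center above 0.05 m), for 0.2 s.
At the end, for the whole second after the job is handed in: The gauge plate lies flat (within about 5 degrees) on the tray's floor, wholly inside its walls, released and at rest; the round plate is within 20 mm of where it began (x of gauge_center in the frame of tray between -0.045 and 0.045 m and y of gauge_center in the frame of tray between -0.055 and 0.055 m and z of gauge_center in the frame of tray below 0.01 m and angle between gauge_center's own z axis and vertical below 0.08 rad and linear speed of gauge below 0.02 m/s and distance of disc_center from where it was at the start of the episode below 0.02 m); the robot touches nothing.
It fails at once if the round plate is moved by more than 20 mm (distance of disc_center from where it was at the start of the episode above 0.02 m).
It fails at once if the gauge plate falls to the bench outside the tray (height (world z) of gauge_center below 0.02 m and horizontal distance between gauge_center and tray above 0.13 m).
It fails at once if the gauge plate is let go more than 10 cm above the bench (height (world z) of gauge_center above 0.1 m and contact force between anything else and gauge below 0.005 N).
It also fails if it takes over 51 s, if anything falls off the work surface, if the arm or the gripper's body presses on something with over 40 N, if the wrist force passes 120 N, or if a joint passes its speed limit or range.

### The arm

A 6-joint arm with a two-finger parallel gripper is mounted at the origin on the work surface. World frame = base frame: x ahead of the robot, y to its left, z up, the work surface at z = 0. Lengths are in mm, angles in rad, forces in N, time in s.
With the tool pointing down it reaches from about 350 to 875 mm from the base axis. Payload 4.2 kg.
Tool frame: the origin (TCP) lies at the very end of the fingers, on their centre line; the grasp point (between the pads) lies arm.hold_point_z behind it (arm.hold_point_z is the distance from the TCP to the grasp point, in mm); y points along the fingers, x is the direction in which the jaws open and shut, and the axes are right-handed (so a half turn about y gives the same grasp; the last joint's range is limited). The gripper opens to 85 mm and grips with 20 to 120 N. Pads are 22 mm wide; open, the fingers measure 114 mm over their backs; the gripper's body (76 mm by 85 mm) begins 54 mm behind the grasp point. The pads swing forward as they close: fully open they stand 13 mm farther back than shut.
Start: joints at [-1.009, 0.385, 0.008, 0, -1.194, -0.259], TCP at [186.387, -596.539, 231.312] pointing down, gripper open.
Joint ranges: [-3.14, 3.14], [-1.21, 2.06], [-1.07, 1.41], [-3.16, 2.05], [-2.99, -0.16], [-3.1, 3.1]. Speed limits (rad/s): [2.79, 2.79, 3.14, 3.14, 3.14, 3.14].

### API

Orientations are given as a unit quaternion [x, y, z, w].
In Python, from bench import arm gives the robot as it stands.
- The arm moves only by the shell command python3 -m creep 'ROWS'. ROWS is JSON, a list of rows, each a list of 3 entries, a list of its own where there are three numbers: the shift along the world's x, y, z in mm, then the turn, a rotation vector about the world's x, y, z in rad, then the gripper command: -1 is shut, 1 is fully open, values between are in proportion. In form: [[[dx, dy, dz], [wx, wy, wz], jaw], ...]. A call has 1 to 12 rows; each row is the pose to reach, as a shift and turn from the pose commanded when the call began; what a row does not reach only later rows make up. A row lasts 1/12 s, in which the tool goes at most 41.7 mm and 7.16 degrees, less where a joint would pass 70% of its speed; a pose out of reach is approached as far as the arm can. A call with a gripper value outside its range is refused whole. The fingers move at their own pace and stop on an object; the grip force is fixed at half the most. Time passes only in rows, so rows that repeat a pose let the fingers close. It gives the time, the measured TCP pose, the force and the opening at its end, in the units of the state.
- arm.read_state(): the state, without advancing time (a new reading comes with each control period).
- arm.get_image(name): name is "scene" or "top" or "wrist"; returns (picture, depth): 384x512x3 uint8, red, green, blue; 384x512 float32, mm along the optical axis (not along the pixel's ray), 0 where there is no reading.
- arm.camera_params(name): a dict with "camera_matrix" (3x3 intrinsics, pixels), "extrinsics" (4x4, takes a point from world to camera coordinates); the wrist camera has in their place "T_tool_cam" (4x4, takes a point from camera to tool coordinates, whose origin is the TCP and whose axes are the tool frame's). Camera axes: x right, y down, z forward; pixel columns grow to the right and rows downward; lengths in mm; the calibration is good to about 2 mm. A picture is of the moment at which its call begins: read the wrist's pose just before it. camera_params takes no time and is no camera call.
- arm.job_done(): hands the job in, once; it reports no verdict.
The state is a dict: "clock": time; "joints": joint angles; "joint_vel": joint speeds; "joint_efforts": joint torques, N m; "position": TCP position; "ee_rot": TCP orientation; "contact_force": force on the tool from outside, world axes, zero at the start; "wrist_torque": the same for the moment, N m; "gripper_width": finger opening in mm.
Only numpy, scipy, OpenCV 4.12 (cv2) and the standard library are available. Lean on these libraries where they do the work, as an engineer would, in place of code of your own. Each camera call takes 0.05 s, during which the arm holds its last target.

## Working session

There is one attempt and no reset: what is moved stays moved. The work goes in short steps, Python scripts to look and compute and a shell command to move; the robot and the scene stay as the last step left them, time stands still between calls to the robot, and variables do not carry over. Pictures are saved under pics/ and viewed, and the job is handed in when it is done.

```bash
mkdir -p pics; ls; python3 - <<'E'
from bench import arm
import cv2,numpy as np
s=arm.read_state()
for k in("clock","position","ee_rot","contact_force","gripper_width"):print(k,s[k])
print(arm.hold_point_z)
for n in("top","scene"):
    p,d=arm.get_image(n); cv2.imwrite(f"pics/{n}0.png",p[:,:,::-1]); np.save(f"pics/{n}0.npy",d)
    print(arm.camera_params(n))
print(arm.camera_params("wrist"))
E
```

```text
pics
clock 0.0
position [ 186.20900606 -596.01354179  230.23286938]
ee_rot [ 0.41829375  0.57006774 -0.56922292 -0.41956928]
contact_force [-0.11386881 -0.43298593 -0.55610027]
gripper_width 85.33106379697563
18.700000000000003
{'camera_matrix': array([[374.67804056,   0.        , 255.6477284 ],
       [  0.        , 374.67804056, 195.32737514],
       [  0.        ,   0.        ,   1.        ]]), 'extrinsics': array([[ 1.32287186e-02, -9.99912193e-01, -7.79326675e-04,
        -1.63036981e+01],
       [-9.91458329e-01, -1.30157308e-02, -1.29772775e-01,
         5.48785419e+02],
       [ 1.29751236e-01,  2.48939745e-03, -9.91543453e-01,
         9.83330469e+02],
       [ 0.00000000e+00,  0.00000000e+00,  0.00000000e+00,
         1.00000000e+00]])}
{'camera_matrix': array([[440.49156974,   0.        , 261.25887523],
       [  0.        , 440.49156974, 189.88653224],
       [  0.        ,   0.        ,   1.        ]]), 'extrinsics': array([[ 2.90131036e-01,  9.56925060e-01,  1.08817399e-02,
        -1.81866734e+02],
       [ 7.40744195e-01, -2.17358591e-01, -6.35651855e-01,
        -3.56389316e+02],
       [-6.05905949e-01,  1.92482917e-01, -7.71899156e-01,
         1.55966973e+03],
       [ 0.00000000e+00,  0.00000000e+00,  0.00000000e+00,
         1.00000000e+00]])}
{'camera_matrix': array([[331.05368887,   0.        , 257.06782247],
       [  0.        , 331.05368887, 191.87162487],
       [  0.        ,   0.        ,   1.        ]]), 'T_tool_cam': array([[ 9.99999413e-01, -6.36319088e-05,  1.08206022e-03,
         4.83459323e-02],
       [-1.05366784e-03, -2.91304854e-01,  9.56629694e-01,
        -1.41975077e+02],
       [ 2.54337221e-04, -9.56630272e-01, -2.91304750e-01,
         7.43472466e+01],
       [ 0.00000000e+00,  0.00000000e+00,  0.00000000e+00,
         1.00000000e+00]])}
```

View pics/top0.png

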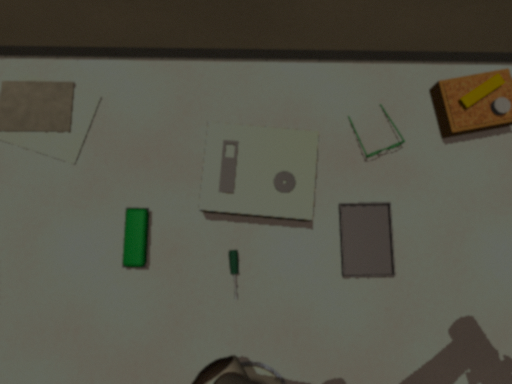

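View pics/scene0.png

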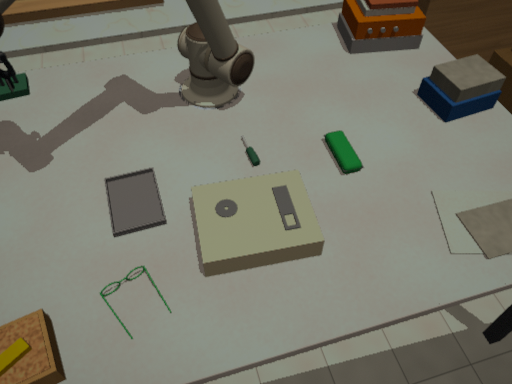

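The top view shows the chest at about (262,172), the gauge plate at (229,167) with its window end up, i.e. +x. The disc is at (285,182), the tray at (366,240) and a screwdriver in front of the chest at (234,270). I'll enlarge it next.

```bash
python3 - <<'E'
import cv2
p=cv2.imread("pics/top0.png")
def crop(x0,y0,x1,y1,f,n):
    c=cv2.resize(p[y0:y1,x0:x1],None,fx=f,fy=f,interpolation=cv2.INTER_CUBIC)
    c=cv2.convertScaleAbs(c,alpha=1.8)
    for x in range(x0-x0%10+10,x1,10): 
        cv2.line(c,((x-x0)*f,0),((x-x0)*f,6),(0,0,255),1)
        if x%20==0: cv2.putText(c,str(x),((x-x0)*f-10,18),0,.4,(0,0,255),1)
    for y in range(y0-y0%10+10,y1,10):
        cv2.line(c,(0,(y-y0)*f),(6,(y-y0)*f),(0,0,255),1); cv2.putText(c,str(y),(8,(y-y0)*f+4),0,.4,(0,0,255),1)
    cv2.imwrite(n,c)
crop(195,118,325,228,5,"pics/c1.png")
crop(325,190,405,290,6,"pics/c2.png")
E
```

```text
(no output)
```

View pics/c1.png

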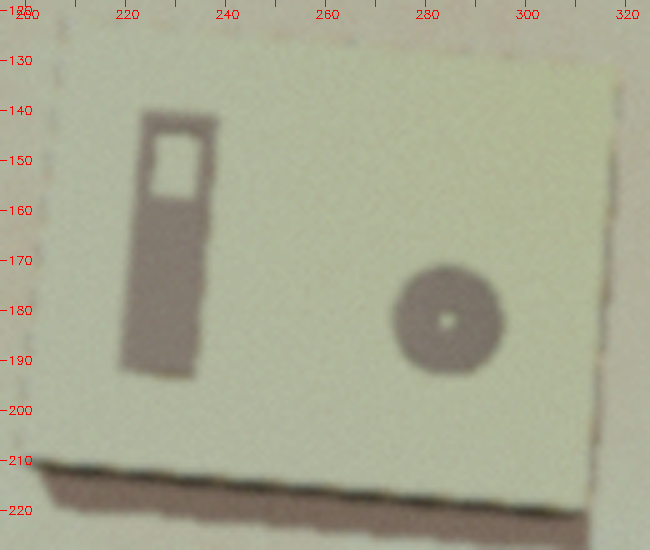

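View pics/c2.png

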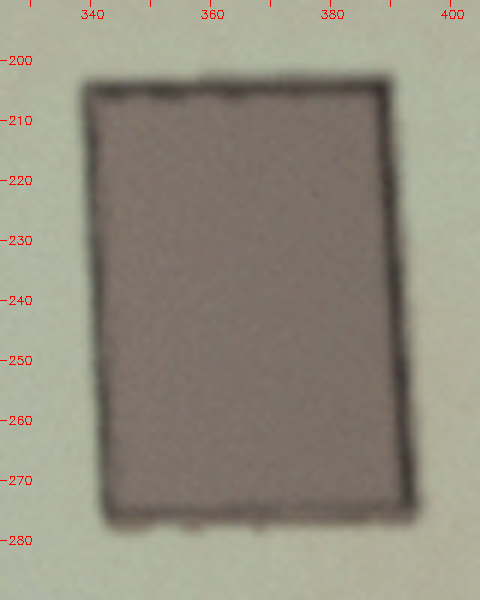

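```bash
cat > h.py <<'E'
import numpy as np
from bench import arm
def w(n,pts,z):
    P=arm.camera_params(n);K=P["camera_matrix"];E=P["extrinsics"];R,t=E[:3,:3],E[:3,3]
    o=-R.T@t;out=[]
    for u,v in pts:
        d=R.T@np.linalg.inv(K)@[u,v,1];out.append(o+d*(z-o[2])/d[2])
    return np.array(out)
E
python3 - <<'E'
from h import *
np.set_printoptions(precision=1,suppress=True)
g=w("top",[(224,140),(238.5,141.5),(234,194),(219.5,192)],74)
print(g,g.mean(0),np.linalg.norm(g-np.roll(g,-1,0),axis=1))
f=g[2:].mean(0)-g[:2].mean(0);print("ang",np.degrees(np.arctan2(-f[1],-f[0])))
c=w("top",[(202.5,211),(312,220),(318,132.5),(207,124)],70);print(c,c.mean(0),np.linalg.norm(c-np.roll(c,-1,0),axis=1))
for i,j in((0,1),(3,2)):
  f=c[i]-c[j];print("ang y",np.degrees(np.arctan2(-f[0],f[1])))
t=w("top",[(339,203.5),(389.8,203),(394.5,276.5),(342.5,277)],20);print(t,t.mean(0),np.linalg.norm(t-np.roll(t,-1,0),axis=1))
f=t[:2].mean(0)-t[2:].mean(0);print("ang",np.degrees(np.arctan2(f[1],f[0])))
print(w("top",[(284.5,182)],74),w("top",[(238,251),(235,297)],10))
d=np.load("pics/top0.npy");print(d[165,250],d[240,366],d[180,229])
from scipy.spatial.transform import Rotation as R
s=arm.read_state();print(R.from_quat(s["ee_rot"]).as_matrix())
E
```

```text
[[691.7  77.3  74. ]
 [688.1  38.5  74. ]
 [546.7  47.6  74. ]
 [551.5  85.7  74. ]] [619.5  62.2  74. ] [ 38.9 141.7  38.4 140.5]
ang -3.550184964209208
[[ 501.3  129.2   70. ]
 [ 481.6 -156.8   70. ]
 [ 716.9 -174.4   70. ]
 [ 736.6  124.5   70. ]] [609.1 -19.4  70. ] [286.7 235.9 299.5 235.3]
ang y -3.9512124137379345
ang y -3.778710031634129
[[ 531.3 -238.9   20. ]
 [ 534.6 -378.8   20. ]
 [ 336.1 -384.8   20. ]
 [ 332.9 -245.2   20. ]] [ 433.7 -311.9   20. ] [139.9 198.6 139.7 198.5]
ang 1.7772487809692141
[[580.3 -84.5  74. ]] [[398.1  37.2  10. ]
 [275.4  43.   10. ]]
995.76196 1033.6562 986.39624
[[-0.3 -0.  -1. ]
 [ 1.   0.  -0.3]
 [ 0.  -1.   0. ]]
```

```bash
python3 -m creep '[[[30,45,0],[0,0,-0.1],-1],[[58,88,0],[0,0,-0.2],-1],[[86,130,0],[0,0,-0.3],-1],[[108,163,0],[0,0,-0.37],-1],[[130,196,0],[0,0,-0.37],-1],[[152,229,0],[0,0,-0.37],-1],[[174,262,0],[0,0,-0.37],-1],[[196,295,0],[0,0,-0.37],-1],[[218,329,0],[0,0,-0.37],-1],[[240,362,0],[0,0,-0.37],-1],[[262,395,0],[0,0,-0.37],-1],[[284,428,0],[0,0,-0.37],-1]]' && python3 -m creep '[[[22,33,-10],[0,0,0],-1],[[44,66,-20],[0,0,0],-1],[[66,99,-30],[0,0,0],-1],[[88,132,-45],[0,0,0],-1],[[110,165,-60],[0,0,0],-1],[[130,198,-75],[0,0,0],-1],[[152,230,-90],[0,0,0],-1],[[152,230,-110],[0,0,0],-1],[[152,230,-110],[0,0,0],-1],[[152,230,-110],[0,0,0],-1]]'
python3 - <<'E'
from h import *
import cv2
from scipy.spatial.transform import Rotation as R
s=arm.read_state();print(s["position"],s["contact_force"],s["gripper_width"],s["clock"]);print(R.from_quat(s["ee_rot"]).as_matrix().round(3))
p,d=arm.get_image("wrist");cv2.imwrite("pics/w1.png",cv2.convertScaleAbs(p[:,:,::-1],alpha=1.6))
E
```

```text
clock: 1.1
position: [463.2, -177.9, 231.2]
ee_rot: [-0.516, -0.483, 0.483, 0.517]
contact_force: [1.1, -0.3, -0.0]
gripper_width: -0.1
clock: 1.93
position: [613.5, 49.9, 119.6]
ee_rot: [-0.516, -0.482, 0.485, 0.517]
contact_force: [0.0, -0.1, 0.1]
gripper_width: -0.0
[613.53077128  49.91573638 119.64052735] [ 0.00862903 -0.13656063  0.06221724] -0.012302445254028774 1.9333
[[ 0.067 -0.005 -0.998]
 [ 0.998 -0.001  0.067]
 [-0.002 -1.     0.004]]
```

View pics/w1.png

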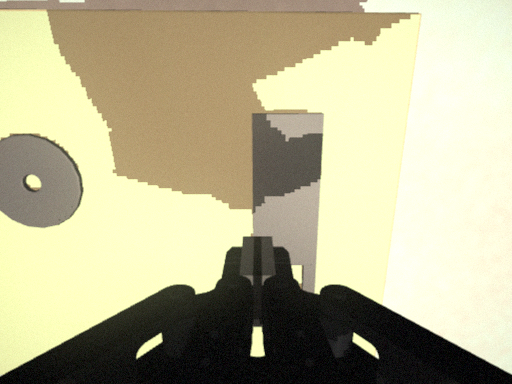

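The wrist view (up is -x, right is +y) shows the plate's front end at row 112, cols 252–322. The chest's front edge is at about row 12, the disc at (33,182) and the fingertips near (258,240). I'll cross-check the positions.

```bash
cat >> h.py <<'E'
from scipy.spatial.transform import Rotation as Ro
def wr(pts,z,pos,q):
    P=arm.camera_params("wrist");K=P["camera_matrix"];T=P["T_tool_cam"]
    R=Ro.from_quat(q).as_matrix();o=R@T[:3,3]+np.array(pos);out=[]
    for u,v in pts:
        d=R@T[:3,:3]@np.linalg.inv(K)@[u,v,1];out.append(o+d*(z-o[2])/d[2])
    return np.array(out)
E
python3 - <<'E'
from h import *
np.set_printoptions(precision=1,suppress=True)
s=arm.read_state();a=(s["position"],s["ee_rot"])
print("tip",wr([(252,113),(322,113)],74,*a));print("edge",wr([(50,11),(320,12.5),(420,14)],70,*a));print("disc",wr([(33,182)],74,*a))
E
```

```text
tip [[551.5  51.1  74. ]
 [554.2  90.   74. ]]
edge [[492.8 -50.8  70. ]
 [502.9  90.2  70. ]
 [507.2 142.6  70. ]]
disc [[582.6 -81.2  74. ]]
```

```bash
python3 -m creep '[[[10.5,14.5,-10],[0,0,0],-1],[[10.5,14.5,-30],[0,0,0],-1],[[10.5,14.5,-40],[0,0,0],-1],[[10.5,14.5,-42],[0,0,0],-1],[[10.5,14.5,-42],[0,0,0],-1]]' && python3 -m creep '[[[0,0,-1],[0,0,0],-1],[[0,0,-2],[0,0,0],-1],[[0,0,-2],[0,0,0],-1]]'; python3 -m creep '[[[0,0,-1],[0,0,0],-1],[[0,0,-1],[0,0,0],-1]]'
```

```text
clock: 2.4
position: [624.8, 63.5, 79.6]
ee_rot: [-0.517, -0.482, 0.483, 0.517]
contact_force: [-0.0, -0.6, 0.3]
gripper_width: -0.1
clock: 2.65
position: [625.6, 64.4, 78.2]
ee_rot: [0.517, 0.483, -0.482, -0.516]
contact_force: [-0.3, -0.2, -0.1]
gripper_width: -0.1
clock: 2.82
position: [625.4, 64.6, 76.6]
ee_rot: [0.517, 0.483, -0.483, -0.516]
contact_force: [0.8, 0.5, -0.0]
gripper_width: 0.1
```

```bash
for i in 1 ; do python3 -m creep '[[[0,0,-1],[0,0,0],-1],[[0,0,-1],[0,0,0],-1]]'; python3 -m creep '[[[0,0,-1],[0,0,0],-1],[[0,0,-1],[0,0,0],-1]]'; done
```

```text
clock: 2.98
position: [625.2, 64.6, 75.2]
ee_rot: [-0.516, -0.483, 0.483, 0.517]
contact_force: [-0.2, 0.3, -0.1]
gripper_width: 0.2
clock: 3.15
position: [625.4, 64.6, 74.2]
ee_rot: [0.516, 0.483, -0.483, -0.516]
contact_force: [0.4, 0.6, 1.8]
gripper_width: 0.1
```

```bash
python3 -m creep '[[[0,0,-0.7],[0,0,0],-1],[[0,0,-0.7],[0,0,0],-1]]'
```

```text
clock: 3.32
position: [625.4, 64.6, 74.2]
ee_rot: [0.517, 0.483, -0.483, -0.516]
contact_force: [-1.9, -0.7, 3.8]
gripper_width: 0.4
```

```bash
python3 -m creep '[[[0,0,-1],[0,0,0],-1],[[0,0,-2],[0,0,0],-1],[[0,0,-2],[0,0,0],-1]]'
```

```text
clock: 3.57
position: [625.6, 64.6, 74.1]
ee_rot: [0.517, 0.483, -0.483, -0.516]
contact_force: [-4.8, -0.0, 12.2]
gripper_width: -0.0
```

```bash
python3 -m creep '[[[-3,0.2,0],[0,0,0],-1],[[-8,0.5,0],[0,0,0],-1],[[-13,0.9,0],[0,0,0],-1],[[-18,1.2,0],[0,0,0],-1],[[-23,1.5,0],[0,0,0],-1],[[-27,1.8,0],[0,0,0],-1],[[-30,2,0],[0,0,0],-1],[[-30,2,0],[0,0,0],-1]]'
python3 - <<'E'
from h import *
import cv2
s=arm.read_state();np.save("pics/s2.npy",np.r_[s["position"],s["ee_rot"]])
for n in("wrist","top"):
    p,d=arm.get_image(n);cv2.imwrite(f"pics/{n}2.png",cv2.convertScaleAbs(p[:,:,::-1],alpha=1.6))
E
```

```text
clock: 4.23
position: [598.0, 67.4, 74.1]
ee_rot: [0.518, 0.486, -0.481, -0.515]
contact_force: [1.6, 0.3, 8.5]
gripper_width: -0.0
```

View pics/wrist2.png

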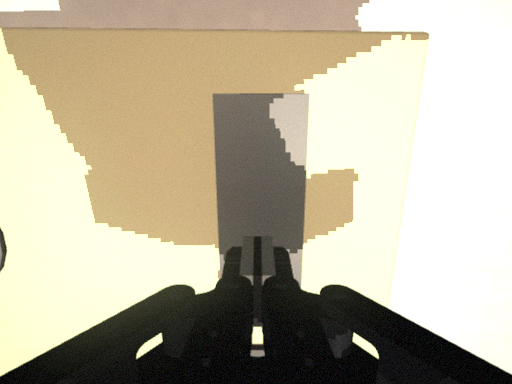

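The plate's front end is now at row 93.5 (cols 213–308) and the edge at row ~31. The fingers are centred on the plate.

```bash
python3 - <<'E'
from h import *
np.set_printoptions(precision=1,suppress=True)
s=np.load("pics/s2.npy");a=(s[:3],s[3:])
print("tip",wr([(213,94),(308,93.5)],74,*a));print("edge",wr([(50,28),(260,31),(420,35)],70,*a))
E
```

```text
tip [[523.7  54.3  74. ]
 [526.1  93.2  74. ]]
edge [[494.4  -8.3  70. ]
 [501.   75.1  70. ]
 [506.6 139.2  70. ]]
```

```bash
python3 -m creep '[[[-4,0.3,0],[0,0,0],-1],[[-9,0.6,0],[0,0,0],-1],[[-15,1,0],[0,0,0],-1],[[-21,1.4,0],[0,0,0],-1],[[-27,1.8,0],[0,0,0],-1],[[-33,2.2,0],[0,0,0],-1],[[-39,2.6,0],[0,0,0],-1],[[-45,3,0],[0,0,0],-1],[[-51,3.4,0],[0,0,0],-1],[[-56,3.7,0],[0,0,0],-1],[[-60,4,0],[0,0,0],-1],[[-60,4,0],[0,0,0],-1]]'
python3 - <<'E'
from h import *
import cv2
s=arm.read_state();np.save("pics/s3.npy",np.r_[s["position"],s["ee_rot"]])
for n in("wrist","top"):
    p,d=arm.get_image(n);cv2.imwrite(f"pics/{n}3.png",cv2.convertScaleAbs(p[:,:,::-1],alpha=1.6))
E
```

```text
clock: 5.33
position: [538.1, 71.6, 74.1]
ee_rot: [0.517, 0.486, -0.481, -0.515]
contact_force: [0.5, 1.2, 9.7]
gripper_width: -0.0
```

View pics/wrist3.png

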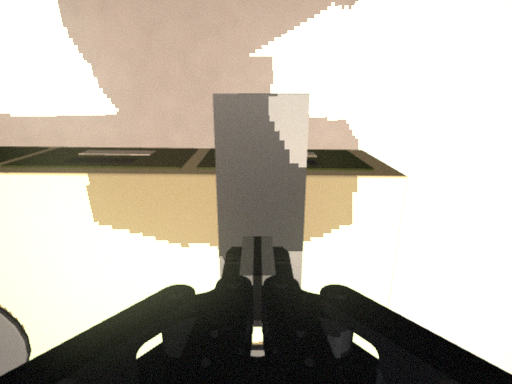

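The plate now hangs over the edge: its tip is at row 93.5 and the chest's top edge is at rows ~172–175.

```bash
python3 - <<'E'
from h import *
np.set_printoptions(precision=1,suppress=True)
s=np.load("pics/s3.npy");a=(s[:3],s[3:])
print("tip",wr([(213,94),(308,93.5)],74,*a));print("edge",wr([(100,172.5),(260,174),(390,175.5)],70,*a))
E
```

```text
tip [[463.8  58.6  74. ]
 [466.2  97.4  74. ]]
edge [[494.3   3.6  70. ]
 [499.8  75.6  70. ]
 [504.4 134.5  70. ]]
```

Overhang is about 35 mm (x' ≈ -85). I'll slide another 9 mm, hold, then lift off.

```bash
python3 -m creep '[[[-4,0.3,0],[0,0,0],-1],[[-9,0.6,0],[0,0,0],-1],[[-9,0.6,0],[0,0,0],-1],[[-9,0.6,0],[0,0,0],-1],[[-9,0.6,0],[0,0,0],-1]]' && python3 -m creep '[[[0,0,2],[0,0,0],-1],[[0,0,5],[0,0,0],-1],[[0,0,20],[0,0,0],-1],[[0,0,45],[0,0,0],-1],[[0,0,60],[0,0,0],-1],[[0,0,60],[0,0,0],-1]]'
python3 - <<'E'
from h import *
import cv2
s=arm.read_state();np.save("pics/s4.npy",np.r_[s["position"],s["ee_rot"]])
for n in("wrist","top"):
    p,d=arm.get_image(n);cv2.imwrite(f"pics/{n}4.png",cv2.convertScaleAbs(p[:,:,::-1],alpha=1.6))
E
```

```text
clock: 5.85
position: [529.4, 72.3, 74.1]
ee_rot: [0.517, 0.486, -0.481, -0.515]
contact_force: [0.7, 0.9, 9.3]
gripper_width: 0.0
clock: 6.35
position: [528.1, 71.7, 134.7]
ee_rot: [0.517, 0.485, -0.481, -0.515]
contact_force: [-0.3, 0.4, -0.7]
gripper_width: -0.3
```

View pics/wrist4.png

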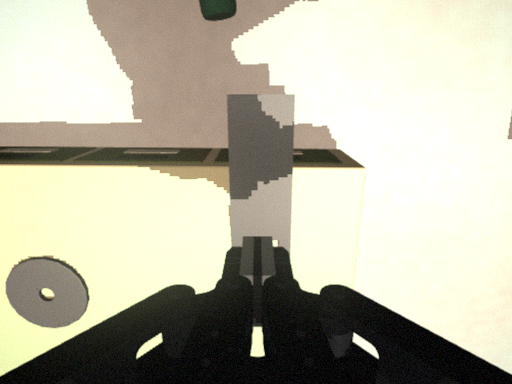

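```bash
python3 - <<'E'
from h import *
np.set_printoptions(precision=1,suppress=True)
s=np.load("pics/s4.npy");a=(s[:3],s[3:])
print("tip",wr([(228,95.5),(294.5,95)],74,*a));print("edge",wr([(100,164),(260,165.5),(350,166.5)],70,*a));print("disc",wr([(47,293)],74,*a))
E
```

```text
tip [[455.5  59.8  74. ]
 [457.8  98.7  74. ]]
edge [[491.8 -25.4  70. ]
 [499.6  75.8  70. ]
 [504.1 133.1  70. ]]
disc [[580.2 -79.8  74. ]]
```

Overhang is about 43 mm (x' ≈ -93). Next I'll open the jaws and go to the grasp point, 19 mm behind the tip at (475.5, 78).

```bash
python3 -m creep '[[[-15,2,0],[0,0,0],1],[[-35,4,0],[0,0,0],1],[[-52.5,6.3,0],[0,0,0],1],[[-52.5,6.3,0],[0,0,0],1],[[-52.5,6.3,0],[0,0,0],1],[[-52.5,6.3,0],[0,0,0],1],[[-52.5,6.3,0],[0,0,0],1],[[-52.5,6.3,0],[0,0,0],1]]'; python3 -m creep '[[[0,0,-20],[0,0,0],1],[[0,0,-40],[0,0,0],1],[[0,0,-60],[0,0,0],1],[[0,0,-75],[0,0,0],1],[[0,0,-84],[0,0,0],1],[[0,0,-84],[0,0,0],1],[[0,0,-84],[0,0,0],1]]'
python3 - <<'E'
from h import *
import cv2
s=arm.read_state();np.save("pics/s5.npy",np.r_[s["position"],s["ee_rot"]])
for n in("wrist","scene"):
    p,d=arm.get_image(n);cv2.imwrite(f"pics/{n}5.png",cv2.convertScaleAbs(p[:,:,::-1],alpha=1.6))
E
```

```text
clock: 7.12
position: [474.4, 77.5, 131.3]
ee_rot: [-0.517, -0.483, 0.483, 0.517]
contact_force: [-0.1, -0.1, -0.5]
gripper_width: 85.1
clock: 7.7
position: [474.2, 77.5, 47.5]
ee_rot: [0.517, 0.483, -0.483, -0.516]
contact_force: [0.5, 0.0, -0.4]
gripper_width: 85.3
```

View pics/wrist5.png

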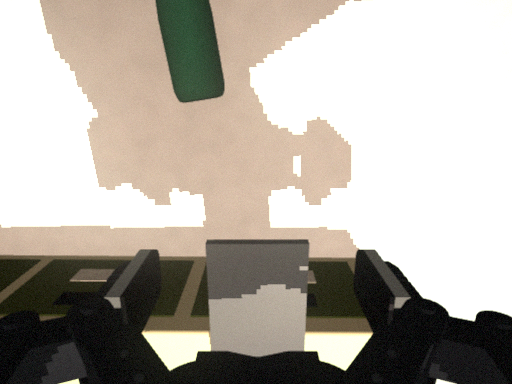

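The plate (cols 207–308) is centred between the open fingers, with its tip at row 240. I'll raise 2 mm and close.

```bash
python3 -m creep '[[[0,0,2],[0,0,0],1],[[0,0,2],[0,0,0],-1],[[0,0,2],[0,0,0],-1],[[0,0,2],[0,0,0],-1],[[0,0,2],[0,0,0],-1],[[0,0,2],[0,0,0],-1],[[0,0,2],[0,0,0],-1],[[0,0,2],[0,0,0],-1],[[0,0,2],[0,0,0],-1],[[0,0,2],[0,0,0],-1]]' 
python3 - <<'E'
from h import *
import cv2
for n in("wrist",):
    p,d=arm.get_image(n);cv2.imwrite(f"pics/{n}6.png",cv2.convertScaleAbs(p[:,:,::-1],alpha=1.6))
E
```

```text
clock: 8.63
position: [473.9, 77.6, 49.8]
ee_rot: [0.517, 0.483, -0.483, -0.516]
contact_force: [-1.5, -0.2, 5.0]
gripper_width: 38.5
```

View pics/wrist6.png

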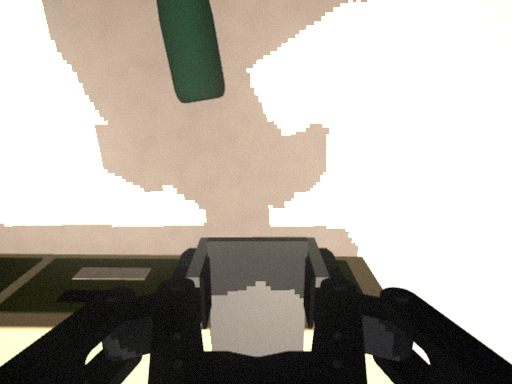

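Gripped: the opening is 38.5 mm and both pads are on the plate's sides. Lifting.

```bash
python3 -m creep '[[[0,0,3],[0,0,0],-1],[[0,0,8],[0,0,0],-1],[[0,0,15],[0,0,0],-1],[[0,0,25],[0,0,0],-1],[[0,0,35],[0,0,0],-1],[[0,0,45],[0,0,0],-1],[[0,0,55],[0,0,0],-1],[[0,0,65],[0,0,0],-1],[[0,0,70],[0,0,0],-1],[[0,0,70],[0,0,0],-1],[[0,0,70],[0,0,0],-1]]' 
python3 - <<'E'
from h import *
import cv2
for n in("wrist","scene","top"):
    p,d=arm.get_image(n);cv2.imwrite(f"pics/{n}7.png",cv2.convertScaleAbs(p[:,:,::-1],alpha=1.6))
    if n=="scene":cv2.imwrite("pics/scene7c.png",cv2.resize(cv2.convertScaleAbs(p[80:300,120:380,::-1],alpha=1.6),None,fx=2.7,fy=2.7))
E
```

```text
clock: 9.6
position: [473.7, 77.5, 119.7]
ee_rot: [-0.517, -0.483, 0.483, 0.517]
contact_force: [-0.8, -0.1, -1.3]
gripper_width: 38.3
```

View pics/scene7c.png

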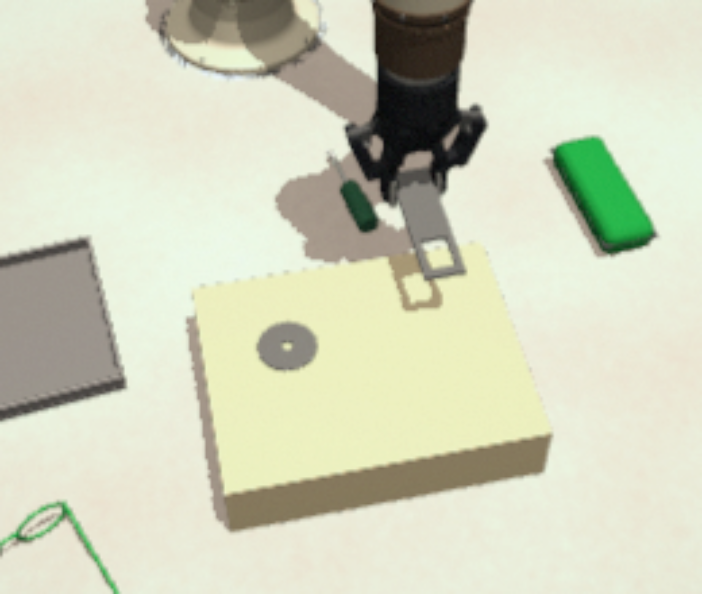

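View pics/wrist7.png

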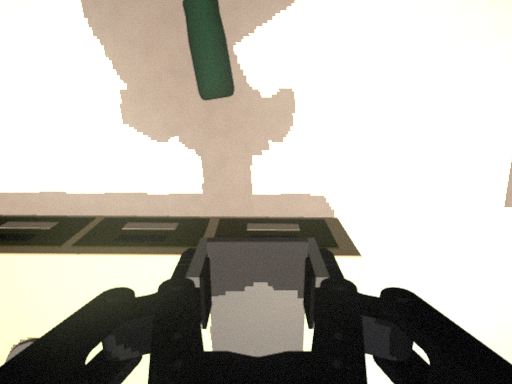

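The plate is held flat by its front end and is clear of the chest, with the disc untouched. Carrying it to the tray at the right (-y).

```bash
python3 -m creep '[[[-4,-14,0],[0,0,0.01],-1],[[-10,-38,0],[0,0,0.02],-1],[[-16,-66,0],[0,0,0.03],-1],[[-23,-94,0],[0,0,0.04],-1],[[-30,-122,0],[0,0,0.05],-1],[[-37,-150,0],[0,0,0.06],-1],[[-44,-178,0],[0,0,0.07],-1],[[-50,-206,0],[0,0,0.08],-1],[[-56,-234,0],[0,0,0.09],-1],[[-62,-262,0],[0,0,0.094],-1],[[-67,-285,0],[0,0,0.094],-1],[[-72,-305,0],[0,0,0.094],-1]]' && python3 -m creep '[[[-5,-22,0],[0,0,0],-1],[[-10,-44,0],[0,0,0],-1],[[-15,-64,0],[0,0,0],-1],[[-18,-80,0],[0,0,0],-1],[[-19.5,-86,0],[0,0,0],-1],[[-19.5,-86,0],[0,0,0],-1],[[-19.5,-86,0],[0,0,0],-1],[[-19.5,-86,0],[0,0,0],-1]]'
python3 - <<'E'
from h import *
import cv2
s=arm.read_state();np.save("pics/s8.npy",np.r_[s["position"],s["ee_rot"]])
for n in("wrist","scene","top"):
    p,d=arm.get_image(n);cv2.imwrite(f"pics/{n}8.png",cv2.convertScaleAbs(p[:,:,::-1],alpha=1.6));np.save(f"pics/{n}8.npy",d)
p=cv2.imread("pics/top8.png");cv2.imwrite("pics/top8c.png",cv2.resize(p[180:300,300:440],None,fx=5,fy=5,interpolation=cv2.INTER_CUBIC))
E
```

```text
clock: 10.75
position: [401.0, -229.0, 119.0]
ee_rot: [-0.493, -0.506, 0.507, 0.494]
contact_force: [0.9, -0.4, -2.0]
gripper_width: 38.5
clock: 11.42
position: [382.3, -312.8, 119.4]
ee_rot: [-0.493, -0.507, 0.507, 0.493]
contact_force: [0.2, -0.1, -1.7]
gripper_width: 38.6
```

View pics/wrist8.png

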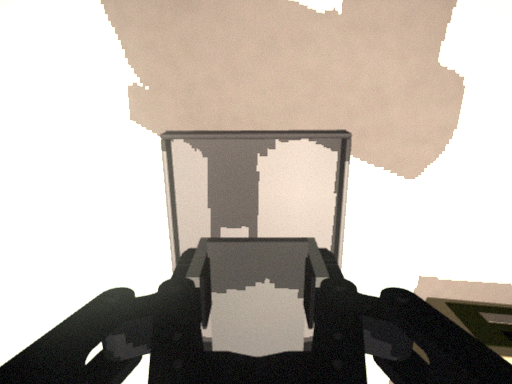

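View pics/top8c.png

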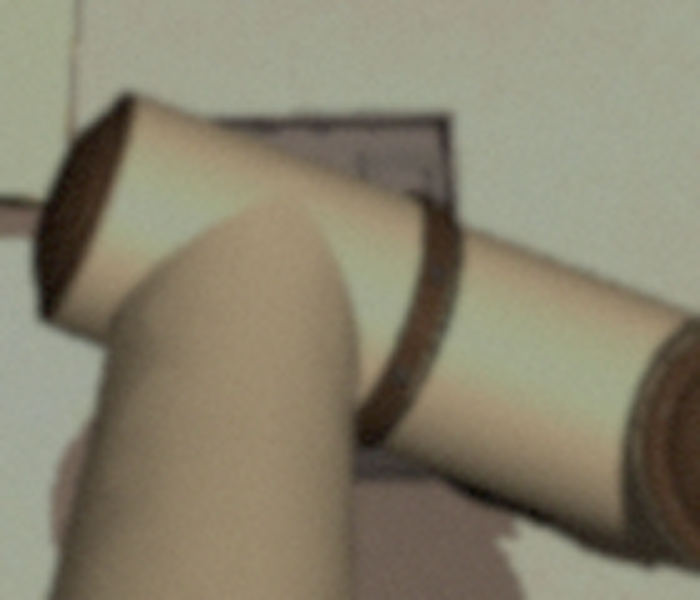

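View pics/scene8.png

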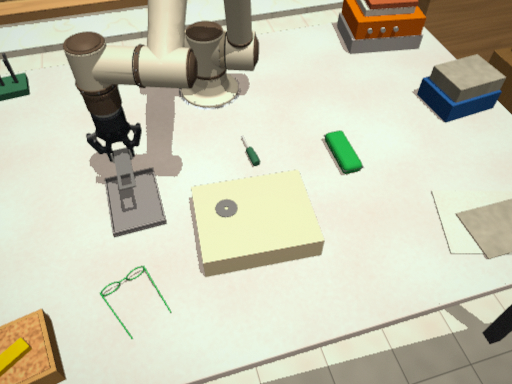

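The wrist view shows the tray's near (-x) wall at row ~131, cols 163–350, centred on the tool. The plate is still gripped level.

```bash
python3 - <<'E'
from h import *
np.set_printoptions(precision=1,suppress=True)
s=np.load("pics/s8.npy");a=(s[:3],s[3:])
print("tray near",wr([(163,133),(350,132)],20,*a), "tip",wr([(210,238),(307,238)],143,*a))
d=np.load("pics/wrist8.npy")
P=arm.camera_params("wrist");K=P["camera_matrix"];T=P["T_tool_cam"];R=Ro.from_quat(a[1]).as_matrix()
for v in range(240,350,12):
    Z=np.median(d[v,245:270]);c=np.array([(257-K[0,2])/K[0,0]*Z,(v-K[1,2])/K[1,1]*Z,Z]);print(v,R@(T[:3,:3]@c+T[:3,3])+a[0])
d=np.load("pics/scene8.npy");P=arm.camera_params("scene");K=P["camera_matrix"];E=P["extrinsics"]
for u,v in((122,162),(124,172),(126,182),(121,200),(134,204),(128,212)):
    Z=d[v,u];c=np.array([(u-K[0,2])/K[0,0]*Z,(v-K[1,2])/K[1,1]*Z,Z]);print(u,v,E[:3,:3].T@(c-E[:3,3]))
E
```

```text
tray near [[ 338.7 -381.7   20. ]
 [ 334.2 -246.6   20. ]] tip [[ 363.2 -331.6  143. ]
 [ 362.2 -293.7  143. ]]
240 [ 364.3 -313.2  141.5]
252 [ 369.  -313.1  142.5]
264 [ 374.5 -312.9  142.3]
276 [ 379.9 -312.8  142.4]
288 [ 385.6 -312.6  142.2]
300 [ 391.2 -312.5  142.4]
312 [ 397.3 -312.3  142.1]
324 [ 403.1 -312.1  142.4]
336 [ 409.7 -311.9  141.9]
348 [ 415.9 -311.8  142.1]
122 162 [ 415.4 -313.1  143.7]
124 172 [ 454.  -311.4  145.9]
126 182 [ 361.8 -327.5    8.7]
121 200 [ 424.8 -347.6    8.8]
134 204 [ 444.2 -315.3    2.9]
128 212 [ 466.7 -334.3    1.8]
```

The plate is level (top at 142.3 along its length). Its centre is at (433, -312) and the tray's at about (436, -312). Lowering.

```bash
python3 -m creep '[[[1,0,-10],[0,0,0],-1],[[2,0,-25],[0,0,0],-1],[[3,1,-40],[0,0,0],-1],[[3,1,-55],[0,0,0],-1],[[3,1,-70],[0,0,0],-1],[[3,1,-82],[0,0,0],-1],[[3,1,-92],[0,0,0],-1],[[3,1,-100],[0,0,0],-1],[[3,1,-106],[0,0,0],-1],[[3,1,-109],[0,0,0],-1],[[3,1,-110],[0,0,0],-1],[[3,1,-110],[0,0,0],-1]]'; python3 -m creep '[[[0,0,-1],[0,0,0],-1],[[0,0,-2],[0,0,0],-1],[[0,0,-2],[0,0,0],-1]]'
```

```text
clock: 12.57
position: [385.5, -312.5, 9.6]
ee_rot: [0.493, 0.507, -0.507, -0.493]
contact_force: [0.5, 0.2, -1.1]
gripper_width: 38.7
clock: 12.82
position: [385.5, -312.6, 7.9]
ee_rot: [0.494, 0.507, -0.507, -0.493]
contact_force: [0.4, -0.3, -1.5]
gripper_width: 38.0
```

```bash
python3 -m creep '[[[0,0,-1],[0,0,0],-1],[[0,0,-2],[0,0,0],-1],[[0,0,-2],[0,0,0],-1]]'; python3 -m creep '[[[0,0,-1],[0,0,0],-1],[[0,0,-1],[0,0,0],-1],[[0,0,-1],[0,0,0],-1]]';python3 -m creep '[[[0,0,-1],[0,0,0],-1],[[0,0,-1],[0,0,0],-1],[[0,0,-1],[0,0,0],-1]]'
```

```text
clock: 13.07
position: [385.2, -312.5, 5.5]
ee_rot: [-0.493, -0.507, 0.507, 0.493]
contact_force: [-0.2, -0.3, -1.6]
gripper_width: 38.1
clock: 13.32
position: [385.3, -312.5, 4.6]
ee_rot: [-0.493, -0.507, 0.507, 0.493]
contact_force: [0.1, 0.7, -1.0]
gripper_width: 38.4
clock: 13.57
position: [385.3, -312.5, 3.5]
ee_rot: [-0.493, -0.507, 0.507, 0.493]
contact_force: [-0.8, -0.4, -1.1]
gripper_width: 38.1
```

```bash
python3 -m creep '[[[0,0,-1],[0,0,0],-1],[[0,0,-2],[0,0,0],-1],[[0,0,-2],[0,0,0],-1]]'; python3 -m creep '[[[0,0,-1],[0,0,0],-1],[[0,0,-1],[0,0,0],-1],[[0,0,-1],[0,0,0],-1]]'
```

```text
clock: 13.82
position: [385.5, -312.6, 2.9]
ee_rot: [-0.493, -0.507, 0.507, 0.493]
contact_force: [-2.9, 2.8, 10.2]
gripper_width: 38.3
clock: 14.07
position: [385.5, -312.6, 2.8]
ee_rot: [-0.493, -0.507, 0.507, 0.493]
contact_force: [-3.6, 3.8, 17.6]
gripper_width: 38.4
```

Fingertips touch the floor at TCP z ≈ 3, which leaves the plate's underside about 18 mm up. I'll back off and pitch the far end down about 7.5° so the plate lays down from that end, then open partway.

```bash
python3 -m creep '[[[0,0,3],[0,0,0],-1],[[0,0,6],[0,0.03,0],-1],[[0,0,6],[0,0.07,0],-1],[[0,0,6],[0,0.1,0],-1],[[0,0,6],[0,0.13,0],-1],[[0,0,6],[0,0.13,0],-1],[[0,0,6],[0,0.13,0],-1]]'
```

```text
clock: 14.65
position: [385.5, -312.4, 6.3]
ee_rot: [-0.459, -0.474, 0.538, 0.525]
contact_force: [-0.8, 0.3, -1.5]
gripper_width: 38.4
```

```bash
python3 - <<'E'
from h import *
import cv2
p,d=arm.get_image("scene");cv2.imwrite("pics/scene9.png",cv2.resize(cv2.convertScaleAbs(p[100:250,70:230,::-1],alpha=1.6),None,fx=4,fy=4,interpolation=cv2.INTER_CUBIC))
E
```

```text
(no output)
```

View pics/scene9.png

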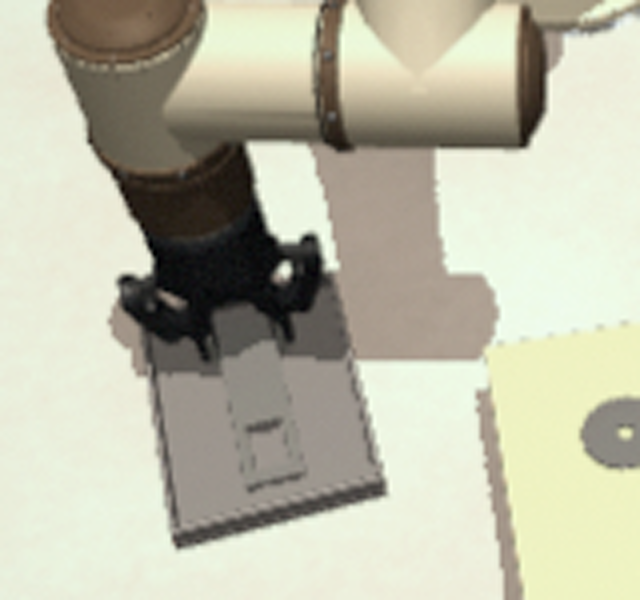

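The plate is inside the tray with its far end low, at about (275,480) in the crop. Releasing.

```bash
python3 -m creep '[[[0,0,0],[0,0,0],0.4],[[0,0,0],[0,0,0],0.4],[[0,0,0],[0,0,0],0.4],[[0,0,0],[0,0,0],0.4],[[0,0,0],[0,0,0],0.4],[[0,0,0],[0,0,0],0.4],[[0,0,0],[0,0,0],0.4],[[0,0,0],[0,0,0],0.4]]'
python3 - <<'E'
from h import *
import cv2
p,d=arm.get_image("wrist");cv2.imwrite("pics/w10.png",cv2.convertScaleAbs(p[:,:,::-1],alpha=1.6))
E
```

```text
clock: 15.37
position: [385.3, -312.5, 6.6]
ee_rot: [-0.459, -0.474, 0.538, 0.525]
contact_force: [0.3, -0.4, -0.5]
gripper_width: 60.2
```

View pics/w10.png

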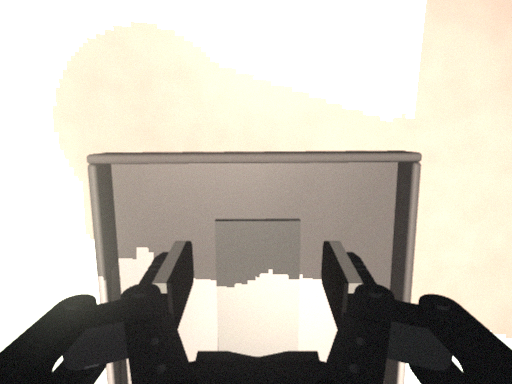

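The plate lies between the open fingers, inside the tray, with its end at row 218, cols 215–300. Next I'll rise straight up, then move back clear.

```bash
python3 -m creep '[[[0,0,10],[0,0,0],0.4],[[0,0,25],[0,0,0],0.4],[[0,0,45],[0,0,0],0.4],[[0,0,70],[0,-0.05,0],0.4],[[0,0,100],[0,-0.13,0],0.4],[[0,0,130],[0,-0.13,0],0.4],[[0,0,160],[0,-0.13,0],0.4],[[0,-30,180],[0,-0.13,0],0.4],[[-30,-60,180],[0,-0.13,0],0.4],[[-50,-90,180],[0,-0.13,0],0.4],[[-60,-120,180],[0,-0.13,0],0.4],[[-60,-150,180],[0,-0.13,0],0.4]]'
python3 -m creep '[[[-20,-40,0],[0,0,0],0.4],[[-40,-80,0],[0,0,0],0.4],[[-60,-120,0],[0,0,0],0.4],[[-80,-160,0],[0,0,0],0.4],[[-100,-200,0],[0,0,0],0.4],[[-100,-200,0],[0,0,0],0.4],[[-100,-200,0],[0,0,0],0.4],[[-100,-200,0],[0,0,0],0.4]]'
python3 - <<'E'
from h import *
import cv2
p,d=arm.get_image("top");np.save("pics/top11.npy",d);p=cv2.convertScaleAbs(p[:,:,::-1],alpha=1.8)
cv2.imwrite("pics/top11.png",p);cv2.imwrite("pics/top11c.png",cv2.resize(p[195:285,325:410],None,fx=6,fy=6,interpolation=cv2.INTER_CUBIC))
E
```

```text
clock: 16.42
position: [323.0, -463.3, 188.1]
ee_rot: [0.494, 0.506, -0.506, -0.493]
contact_force: [0.9, 0.2, -0.3]
gripper_width: 59.7
clock: 17.08
position: [224.3, -662.7, 186.3]
ee_rot: [0.493, 0.506, -0.506, -0.494]
contact_force: [-0.3, 0.8, -0.5]
gripper_width: 59.9
```

View pics/top11.png

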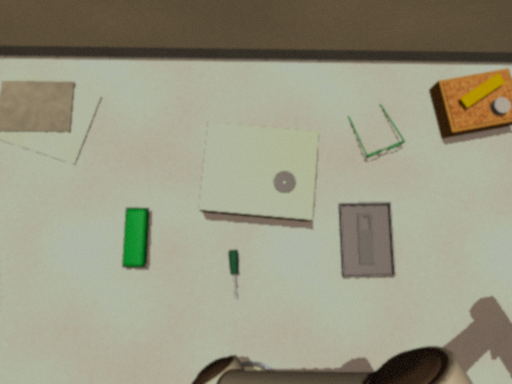

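View pics/top11c.png

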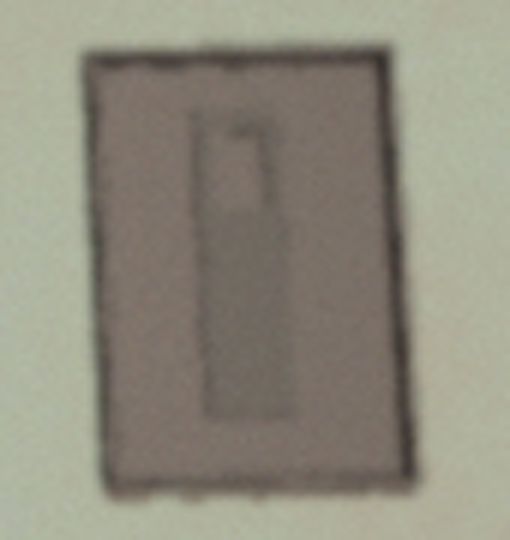

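The plate lies inside the tray, centred in y, spanning crop rows 110–418. The disc is still at (284.5,182). I'll check the numbers before handing in.

```bash
python3 - <<'E'
from h import *
np.set_printoptions(precision=1,suppress=True)
q=[(325+a/6,195+b/6) for a,b in((190,110),(276,110),(292,418),(206,418))]
g=w("top",q,8);print(g,"c",g.mean(0)[:2]-[433.7,-311.9],np.linalg.norm(g-np.roll(g,-1,0),axis=1))
d=np.load("pics/top11.npy");P=arm.camera_params("top");K=P["camera_matrix"];E=P["extrinsics"]
for x0,x1,y0,y1 in((361,370,232,240),(361,371,242,250),(362,372,252,262),(346,353,225,255)):
    Z=d[y0:y1,x0:x1].mean();u,v=(x0+x1-1)/2,(y0+y1-1)/2
    print(E[:3,:3].T@(np.array([(u-K[0,2])/K[0,0]*Z,(v-K[1,2])/K[1,1]*Z,Z])-E[:3,3]))
print("disc",w("top",[(284.5,182)],74))
s=arm.read_state();print(s["contact_force"],abs(np.array(s["joint_vel"])).max());arm.job_done()
E
```

```text
[[ 505.8 -290.1    8. ]
 [ 506.4 -329.9    8. ]
 [ 366.1 -333.4    8. ]
 [ 365.5 -294.3    8. ]] c [ 2.3 -0.1] [ 39.8 140.4  39.1 140.4]
[ 444.5 -307.5   22.8]
[ 417.6 -308.5   21.6]
[ 387.8 -314.3    8.4]
[ 433.4 -268.3    4.4]
disc [[580.3 -84.5  74. ]]
[ 0.1  0.1 -0.1] 0.024011717984199942
the job is handed in; nothing more can be done
```

```bash
python3 - <<'E'
import numpy as np
d=np.load("pics/top11.npy");np.set_printoptions(linewidth=160,suppress=True,precision=0)
print(d[214:266:4,356:376:2])
E
```

```text
[[1041. 1039. 1041. 1041. 1043. 1042. 1041. 1040. 1042. 1041.]
 [1040. 1041. 1041. 1042. 1041. 1041. 1043. 1038. 1040. 1039.]
 [1042. 1038. 1040. 1040. 1040. 1044. 1043. 1037. 1044. 1038.]
 [1037. 1037. 1033. 1038. 1040. 1039. 1043. 1035. 1040. 1040.]
 [1039. 1036. 1032. 1035. 1033. 1033. 1031. 1032. 1031. 1039.]
 [1037. 1034. 1031. 1034. 1032. 1031. 1032. 1031. 1035. 1038.]
 [1034. 1032. 1032. 1035. 1031. 1029. 1032. 1031. 1032. 1032.]
 [1031. 1030. 1028. 1030. 1031. 1026. 1029. 1028. 1026. 1032.]
 [1032. 1030. 1029. 1027. 1027. 1030. 1033. 1031. 1028. 1030.]
 [1029. 1033. 1026. 1027. 1027. 1027. 1027. 1029. 1029. 1030.]
 [1030. 1026. 1028. 1025. 1023. 1024. 1023. 1028. 1024. 1030.]
 [1029. 1029. 1024. 1029. 1024. 1025. 1024. 1025. 1025. 1028.]
 [1023. 1026. 1021. 1022. 1021. 1025. 1023. 1021. 1024. 1028.]]
```

I slid the gauge plate over the chest's front edge, gripped it, carried it to the tray and handed the job in at about 17 s of the 51 s. I believe both steps and the end state were met, but the hand-in reports no verdict.

- **Slide:** I pressed with about 8–12 N and dragged the plate until it overhung by about 43 mm. That puts its centre at x ≈ -93 mm in the chest frame.
- **Grip and lift:** I gripped the overhanging end; the opening read 38.5 mm on the 40 mm plate. I lifted it clear and it stayed level.
- **Placing:** The fingers reached about 19 mm below the plate. I therefore tilted its far end down about 7.5° and let it go just above the tray floor.

**Last checks**
- **Plate in tray:** From the top camera, its centre is within about 3 mm of the tray's centre. Its outline measured about 140 × 40 mm at floor height, which fits it lying flat.
- **Round plate:** It was at the same pixel before and after.
- **Robot:** It was clear of everything, with near-zero contact force.

**Checks that disagreed**
- **Depth heights:** Averaged over patches of the plate they came out at 22.8, 21.6 and 8.4 mm, where a flat plate should give 8 mm. I only looked into this after handing in. The raw depth readings change smoothly along the plate with no step, so I think missing readings skewed the averages, though I did not confirm that.
- **Cameras:** Top and wrist positions differed by about 4 mm at the chest. I went mainly by the wrist camera.

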